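Close the turned boxes with their own lids

ROBOT

A 6-joint arm with a two-finger parallel gripper is mounted at the origin on the work surface. World frame = base frame: x ahead of the robot, y to its left, z up, the work surface at z = 0. Lengths are in m, angles in degrees, forces in N, time in s.
With the tool pointing down it reaches from about 0.4 to 0.825 m from the base axis. Payload 7 kg.
Tool frame: the origin (TCP) lies midway between the tips of the shut fingers; the grasp point (between the pads) lies 19 mm behind it; z points along the fingers, y is the line along which they close (so a half turn about z gives the same grasp; the last joint's range is limited). The gripper opens to 88 mm and grips with 3 to 60 N. Pads are 19 mm wide; open, the fingers measure 130 mm over their backs; the gripper's body (78 mm by 193 mm) begins 47 mm behind the grasp point.
Start: joints at [83.486, 20.546, 0.682, 0, -70.136, -16.507], TCP at [0.264, 0.621, 0.227] pointing down, gripper open.
Joint ranges: [-176.03, 176.03], [-82.01, 121.73], [-58.28, 71.71], [-173.87, 95.51], [-174.79, -0.11], [-173.66, 173.66]. Speed limits (degrees/s): [136.94, 136.94, 172.46, 180, 180, 180].

INTERFACE

Orientations are given as [roll, pitch, yaw] about the fixed x, y, z axes, in that order (R = Rz(yaw) Ry(pitch) Rx(roll)).
In Python, from plant import telemetry, viewer, workorder gives the robot as it stands. The module is installed in compiled form; this text tells all that it offers.
- The arm moves only by the tool carry_out, never from a script. Its argument "rows" is a list of rows, each a list of 6 numbers: the shift along the tool's x, y, z in m, then the turn, a rotation vector about the tool's x, y, z in rad. In form: [[tx, ty, tz, ax, ay, az], ...]. A call has 1 to 8 rows; each row is the pose to reach, as a shift and turn from the pose commanded when the call began, along the tool's axes at that moment; what a row does not reach only later rows make up. A row lasts 1/8 s, in which the tool goes at most 62.5 mm and 10.7 degrees, less where a joint would pass 70% of its speed; a pose out of reach is approached as far as the arm can. A call with a gripper value outside its range is refused whole. "grip" is the gripper's target within -1 to 1 (fully open at 1, half-way at 0, shut at -1), set as the call begins (left out, the last holds). The fingers move at their own pace and stop on an object; the grip force is fixed at half the most. Time passes only in rows, so rows that repeat a pose let the fingers close. It gives the time, the measured TCP pose, the force, the opening and the grip force at its end, in the units of the state.
- telemetry.get_obs(): the state, without advancing time (a new reading comes with each control period).
- viewer.snapshot(name): name is "scene" or "top"; returns the picture (384x512x3 uint8, red, green, blue); there is no depth.
- viewer.camera_info(name): a dict with "intrinsics" (3x3 intrinsics, pixels), "k1" (the pictures are not rectified: a ray, as slopes to the right and down, at radius r is drawn at 1 + k1 r^2 times it, then the intrinsics apply), "extrinsics" (4x4, takes a point from camera to world coordinates). Camera axes: x right, y down, z forward; pixel columns grow to the right and rows downward; lengths in m; the calibration is good to about 2 mm. A picture is of the moment at which its call begins. camera_info takes no time and is no camera call.
- workorder.close_job(): hands the job in; it is judged then, once.
The state is a dict: "clock": time; "joint_pos": joint angles; "qvel": joint speeds; "tau": joint torques, N m; "tool_pos": TCP position; "orientation": TCP orientation; "force": force on the tool from outside, world axes, zero at the start; "moment": the same for the moment, N m; "opening": finger opening in m; "gripper_force": force on a finger pad.
Only numpy, scipy, OpenCV 4.12 (cv2) and the standard library are available. Lean on these libraries where they do the work, as an engineer would, in place of code of your own. Each camera call takes 0.05 s, during which the arm holds its last target. There are 200 camera calls.

TASK

The four turned wooden boxes are finished: put each of the four lids on the box it was turned with, that is, the box of the same wood and the same size, so that it sits fully down and level on the rim with its knob up; set the lids down, do not drop them. Leave the boxes standing where they are, and leave the wax tin and the furniture knob alone.

Things in the scene. Friction and masses are not known exactly. Their poses are not given: they have to be found in the camera images.
- box_dark_large: large round turned box of dark brown walnut, open at the top: outside diameter 80, height 70, wall 6, mouth 68 across. Loose, standing on the bench's flat grey mat (z = 0). Origin: centre of its underside; z up along its axis.
- lid_dark_large: large dark brown walnut lid, knob up, loose on the mat. Origin: centre of the plug's underside. Upward (z): tapered plug 50 to 62 across, 0 to 14; cap 80 across, rim 14 to 19, domed to 25; round knob 22 across, 25 to 53: grip it there from above, any yaw. Seated: plug in the mouth, cap's rim on the box's rim, origin on the box's axis 56 above the box's origin.
- box_dark_small: small round turned box of dark brown walnut, open at the top: outside diameter 60, height 50, wall 5, mouth 50 across. Loose, standing on the bench's flat grey mat (z = 0). Origin: centre of its underside; z up along its axis.
- lid_dark_small: small dark brown walnut lid, knob up, loose on the mat. Origin: centre of the plug's underside. Upward (z): tapered plug 34 to 45 across, 0 to 14; cap 60 across, rim 14 to 19, domed to 25; round knob 20 across, 25 to 53: grip it there from above, any yaw. Seated: plug in the mouth, cap's rim on the box's rim, origin on the box's axis 36 above the box's origin.
- box_pale_large: large round turned box of pale cream maple, open at the top: outside diameter 80, height 70, wall 6, mouth 68 across. Loose, standing on the bench's flat grey mat (z = 0). Origin: centre of its underside; z up along its axis.
- lid_pale_large: large pale cream maple lid, knob up, loose on the mat. Origin: centre of the plug's underside. Upward (z): tapered plug 50 to 62 across, 0 to 14; cap 80 across, rim 14 to 19, domed to 25; round knob 22 across, 25 to 53: grip it there from above, any yaw. Seated: plug in the mouth, cap's rim on the box's rim, origin on the box's axis 56 above the box's origin.
- box_pale_small: small round turned box of pale cream maple, open at the top: outside diameter 60, height 50, wall 5, mouth 50 across. Loose, standing on the bench's flat grey mat (z = 0). Origin: centre of its underside; z up along its axis.
- lid_pale_small: small pale cream maple lid, knob up, loose on the mat. Origin: centre of the plug's underside. Upward (z): tapered plug 34 to 45 across, 0 to 14; cap 60 across, rim 14 to 19, domed to 25; round knob 20 across, 25 to 53: grip it there from above, any yaw. Seated: plug in the mouth, cap's rim on the box's rim, origin on the box's axis 36 above the box's origin.
- wax_tin: bystander: round tin, bare metal below and green above, diameter 75, height 34. Origin: centre of its underside.
- furniture_knob: bystander: small reddish-brown mushroom-shaped furniture knob, diameter 46, height 36. Not a lid. Origin: centre of its underside.

How it is judged:
By the outcome, as a careful person would: the job done as asked, in the order asked, and still so for the second after the job is handed in, with the robot touching nothing.
It also fails if it takes over 104 s, if anything falls off the work surface, if the arm or the gripper's body presses on something with over 40 N, if the wrist force passes 120 N, or if a joint passes its speed limit or range.

## Working session

There is one attempt and no reset: what is moved stays moved. The work goes in short steps, Python scripts to look and compute and a tool call to move; the robot and the scene stay as the last step left them, time stands still between calls to the robot, and variables do not carry over. Pictures are saved under pics/ and viewed, at most 14 in all, crops included, and the job is handed in when it is done.

Besides the shell and the picture viewer there is one more tool, called after "Emit:" in YAML: its name, and indented under it one key for each argument. carry_out: Moves the arm, as the interface text tells. Its arguments: {"type":"object","properties":{"rows":{"type":"array"},"grip":{"type":"number"}},"required":["rows"]}

```bash
mkdir -p pics; python3 - <<'E'
from plant import telemetry, viewer
import cv2
print(telemetry.get_obs())
for n in("scene","top"):
    c=viewer.camera_info(n);print(n,c)
    cv2.imwrite(f"pics/{n}0.png",viewer.snapshot(n)[:,:,::-1])
E
```

```text
{'clock': 0.0, 'joint_pos': array([ 8.34827306e+01,  2.05905444e+01,  6.32577599e-01, -1.90700900e-02,
       -7.01354794e+01, -1.65070522e+01]), 'qvel': array([-0.09946108, -0.00991081,  0.00658532, -0.03467443, -0.02896871,
       -0.10548742]), 'tau': array([ 1.37873467e-04, -5.82716703e+01,  2.93067563e+01,  6.99720472e+00,
        7.19439398e-03, -1.55749526e-04]), 'tool_pos': array([0.26384449, 0.62075884, 0.22562696]), 'orientation': array([ 1.79905311e+02, -9.36541296e-03, -2.30308084e+01]), 'force': array([ 0.2789342 , -0.25439608, -0.77437482]), 'moment': array([ 0.01621367,  0.03245704, -0.00803896]), 'gripper_force': 0.0, 'opening': 0.08750664545610601}
scene {'intrinsics': array([[470.14555123,   0.        , 260.66250843],
       [  0.        , 470.14555123, 194.60061643],
       [  0.        ,   0.        ,   1.        ]]), 'k1': -0.1582363913964042, 'extrinsics': array([[ 0.58583933,  0.6556809 , -0.4763138 ,  1.06181679],
       [ 0.81041786, -0.4711469 ,  0.34820035, -0.36376721],
       [ 0.00389455, -0.59000268, -0.8073919 ,  0.94041844],
       [ 0.        ,  0.        ,  0.        ,  1.        ]])}
top {'intrinsics': array([[361.88742761,   0.        , 257.19294814],
       [  0.        , 361.88742761, 192.1744226 ],
       [  0.        ,   0.        ,   1.        ]]), 'k1': 0.027406593334457875, 'extrinsics': array([[-3.34603621e-03, -9.97010014e-01,  7.71999795e-02,
         4.70560662e-01],
       [-9.99971917e-01,  3.85367999e-03,  6.42766098e-03,
         3.24899616e-04],
       [-6.70594638e-03, -7.71763043e-02, -9.96994909e-01,
         8.31224759e-01],
       [ 0.00000000e+00,  0.00000000e+00,  0.00000000e+00,
         1.00000000e+00]])}
```

View pics/scene0.png

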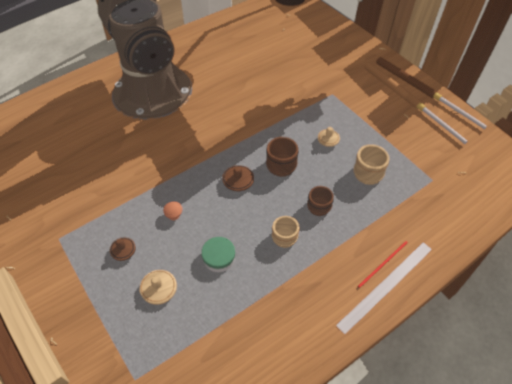

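View pics/top0.png

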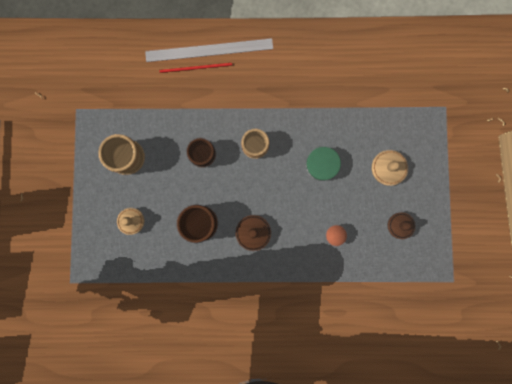

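```bash
cat > h.py <<'E'
import numpy as np, cv2
from plant import telemetry, viewer
def ray(n,px):
    c=viewer.camera_info(n); K=c["intrinsics"]; E=c["extrinsics"]
    u=cv2.undistortPoints(np.array([[px]],float),K,np.array([c["k1"],0,0,0,0.]))[0,0]
    return E[:3,3],E[:3,:3]@np.array([u[0],u[1],1])
def onplane(n,px,z):
    o,d=ray(n,px); return o+d*(z-o[2])/d[2]
def toPix(n,p):
    c=viewer.camera_info(n); E=np.linalg.inv(c["extrinsics"])
    return cv2.projectPoints(np.array([p],float),E[:3,:3],E[:3,3],c["intrinsics"],np.array([c["k1"],0,0,0,0.]))[0][0,0]
def blobs(img):
    i=cv2.GaussianBlur(img,(3,3),0).astype(int)
    m=(((i[:,:,0]-i[:,:,2])>12)|((i[:,:,1]-i[:,:,0])>20)).astype(np.uint8)
    m=cv2.morphologyEx(m,cv2.MORPH_CLOSE,np.ones((5,5)))
    return m
def centre(m,seed):
    best=None
    for c in cv2.findContours(m,cv2.RETR_EXTERNAL,cv2.CHAIN_APPROX_NONE)[0]:
        d=cv2.pointPolygonTest(c,seed,False)
        if d>=0: best=cv2.convexHull(c)
    if best is None: return None
    M=cv2.moments(best); return M["m10"]/M["m00"],M["m01"]/M["m00"],M["m00"]
E
python3 - <<'E'
from h import *
T={"boxDL":((196,223),.035,(282,156)),"boxDS":((201,152),.025,(320,200)),"boxPL":((119,153),.035,(371,165)),"boxPS":((255,143),.025,(286,232)),
"lidDL":((254,232),.0165,(238,178)),"lidDS":((402,225),.0165,(122,249)),"lidPL":((390,167),.0165,(158,288)),"lidPS":((130,221),.0165,(328,137)),"tin":((323,163),.017,(218,253)),"knob":((336,235),.018,(173,211))}
mt=blobs(viewer.snapshot("top"));ms=blobs(viewer.snapshot("scene"))
for k,(s,z,s2) in T.items():
    for n,m,sd in(("top",mt,s),("scene",ms,s2)):
        c=centre(m,sd)
        if c is None: print(k,n,"none");continue
        p=onplane(n,c[:2],z);d=np.linalg.norm(p-viewer.camera_info(n)["extrinsics"][:3,3])
        print(k,n,np.round(c[:2],1),"diam mm %.0f"%(2000*np.sqrt(c[2]/np.pi)*d/viewer.camera_info(n)["intrinsics"][0,0]),np.round(p*1000,1),"reach %.0f"%(1000*np.hypot(p[0],p[1])))
E
```

```text
boxDL top [257.2 193.3] diam mm 1096 [529.7   5.4  35. ] reach 530
boxDL scene [256.9 192.6] diam mm 1191 [517.6  22.9  35. ] reach 518
boxDS top [257.2 193.3] diam mm 1110 [530.5   5.5  25. ] reach 531
boxDS scene [256.9 192.6] diam mm 1204 [511.6  27.2  25. ] reach 512
boxPL top [257.2 193.3] diam mm 1096 [529.7   5.4  35. ] reach 530
boxPL scene [256.9 192.6] diam mm 1191 [517.6  22.9  35. ] reach 518
boxPS top [257.2 193.3] diam mm 1110 [530.5   5.5  25. ] reach 531
boxPS scene [256.9 192.6] diam mm 1204 [511.6  27.2  25. ] reach 512
lidDL top [257.2 193.3] diam mm 1122 [531.1   5.5  16.5] reach 531
lidDL scene [256.9 192.6] diam mm 1215 [506.5  30.8  16.5] reach 507
lidDS top [257.2 193.3] diam mm 1122 [531.1   5.5  16.5] reach 531
lidDS scene [256.9 192.6] diam mm 1215 [506.5  30.8  16.5] reach 507
lidPL top [257.2 193.3] diam mm 1122 [531.1   5.5  16.5] reach 531
lidPL scene [256.9 192.6] diam mm 1215 [506.5  30.8  16.5] reach 507
lidPS top [257.2 193.3] diam mm 1122 [531.1   5.5  16.5] reach 531
lidPS scene [256.9 192.6] diam mm 1215 [506.5  30.8  16.5] reach 507
tin top [257.2 193.3] diam mm 1121 [531.1   5.5  17. ] reach 531
tin scene [256.9 192.6] diam mm 1214 [506.8  30.6  17. ] reach 508
knob top [257.2 193.3] diam mm 1120 [531.    5.5  18. ] reach 531
knob scene [256.9 192.6] diam mm 1213 [507.4  30.1  18. ] reach 508
```

```bash
python3 - <<'E'
s=open('h.py').read()
a=s.index("def centre")
s=s[:a]+'''def centre(m,seed):
    _,l=cv2.connectedComponents(m)
    v=l[seed[1]-3:seed[1]+4,seed[0]-3:seed[0]+4]; v=v[v>0]
    if len(v)==0: return None
    b=cv2.convexHull(np.argwhere(l==np.bincount(v).argmax())[:,::-1].astype(np.int32))
    M=cv2.moments(b); return M["m10"]/M["m00"],M["m01"]/M["m00"],M["m00"]+cv2.arcLength(b,True)/2
T={"boxDL":((196,223),.035,(282,156)),"boxDS":((201,152),.025,(320,200)),"boxPL":((119,153),.035,(371,165)),"boxPS":((255,143),.025,(286,232)),
"lidDL":((254,232),.0165,(238,178)),"lidDS":((402,225),.0165,(122,249)),"lidPL":((390,167),.0165,(158,288)),"lidPS":((130,221),.0165,(328,137)),"tin":((323,163),.017,(218,253)),"knob":((336,235),.018,(173,211))}
def run(keys=T):
    M={n:blobs(viewer.snapshot(n)) for n in("top","scene")}
    for k in keys:
        s,z,s2=T[k]
        for n,sd in(("top",s),("scene",s2)):
            c=centre(M[n],sd)
            if c is None: print(k,n,"none");continue
            p=onplane(n,c[:2],z);d=np.linalg.norm(p-viewer.camera_info(n)["extrinsics"][:3,3])
            print(k,n,np.round(c[:2],1),"diam %.0f"%(2000*np.sqrt(c[2]/np.pi)*d/viewer.camera_info(n)["intrinsics"][0,0]),np.round(p*1000,1),"reach %.0f"%(1000*np.hypot(p[0],p[1])))
    return M
'''
open('h.py','w').write(s)
E
python3 -c "
from h import *
M=run();cv2.imwrite('pics/m.png',np.hstack([M['top'],M['scene']])[:, :]*255)
cv2.imwrite('pics/m2.png',cv2.resize(cv2.imread('pics/m.png'),(800,300)))"
```

```text
boxDL top [195.9 223.3] diam 89 [464.2 140.1  35. ] reach 485
boxDL scene [281.9 155.3] diam 100 [458.9 143.1  35. ] reach 481
boxDS top [200.  151.7] diam 67 [624.9 134.2  25. ] reach 639
boxDS scene [320.1 200.1] diam 73 [618.1 137.3  25. ] reach 633
boxPL top [120.5 154.1] diam 107 [618.3 308.8  35. ] reach 691
boxPL scene [256.9 192.6] diam 1193 [517.6  22.9  35. ] reach 518
boxPS top [254.5 143. ] diam 71 [644.5  11.1  25. ] reach 645
boxPS scene [285.2 230.9] diam 75 [637.8  16.3  25. ] reach 638
lidDL top [252.7 232.7] diam 82 [442.8  15.9  16.5] reach 443
lidDL scene [238.  177.7] diam 77 [441.2  19.2  16.5] reach 442
lidDS top [400.6 225.5] diam 68 [ 458.  -313.4   16.5] reach 555
lidDS scene [122.4 248.4] diam 63 [ 456.  -309.9   16.5] reach 551
lidPL top [389.2 167.3] diam 93 [ 588.7 -292.4   16.5] reach 657
lidPL scene [157.8 286.5] diam 86 [ 586.3 -288.9   16.5] reach 654
lidPS top [129.8 220.9] diam 70 [470.2 291.3  16.5] reach 553
lidPS scene [328.3 136.8] diam 64 [466.7 295.6  16.5] reach 552
tin top [323.2 163. ] diam 79 [ 599.3 -144.2   17. ] reach 616
tin scene [218.1 251.7] diam 73 [ 589.9 -135.9   17. ] reach 605
knob top [335.6 235.1] diam 53 [ 436.9 -168.7   18. ] reach 468
knob scene [172.6 210. ] diam 53 [ 431.9 -163.1   18. ] reach 462
```

View pics/m2.png

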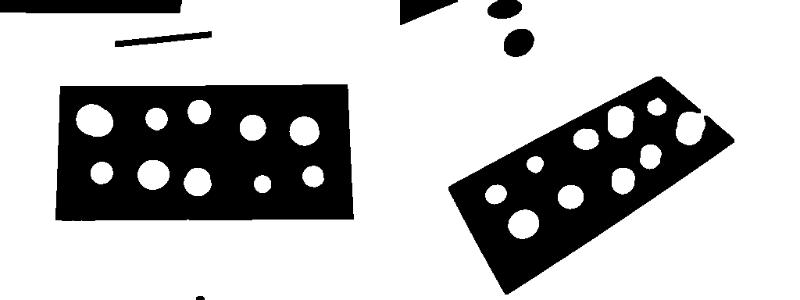

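```bash
cat >> h.py <<'E'
def tri(a,b):
    (o,d),(p,e)=ray("top",a),ray("scene",b)
    s,t=np.linalg.lstsq(np.c_[d,-e],p-o,rcond=None)[0]
    return (o+s*d+p+t*e)/2,np.linalg.norm(o+s*d-p-t*e)
E
python3 - <<'E'
from h import *
M={n:blobs(viewer.snapshot(n)) for n in("top","scene")}
for k,(a,z,b) in T.items():
    if k=="boxPL": continue
    p,g=tri(centre(M["top"],a)[:2],centre(M["scene"],b)[:2]);print(k,np.round(p*1000,1),"gap %.1f"%(g*1000))
for k,z in(("boxPL",.04),("boxPL",.045)): print(k,onplane("top",centre(M["top"],T[k][0])[:2],z))
# mouth of pale large box: dark inside pale rim, and grip height sanity
for n,f in(("top",(85,120,160,190)),("scene",(345,130,400,195))):
    i=viewer.snapshot(n)[f[1]:f[3],f[0]:f[2],::-1]; cv2.imwrite(f"pics/pl_{n}.png",cv2.resize(i,None,fx=5,fy=5,interpolation=cv2.INTER_CUBIC))
a,b=cv2.imread("pics/pl_top.png"),cv2.imread("pics/pl_scene.png")
o=np.zeros((max(len(a),len(b)),a.shape[1]+b.shape[1],3),np.uint8);o[:len(a),:a.shape[1]]=a;o[:len(b),a.shape[1]:]=b;cv2.imwrite("pics/pl.png",o)
E
```

```text
boxDL [464.2 138.6  42.9] gap 0.2
boxDS [622.9 132.3  34.9] gap 0.4
boxPS [642.5  11.5  35.6] gap 1.1
lidDL [443.5  16.7  20.7] gap 1.9
lidDS [ 458.6 -310.9   21.3] gap 1.6
lidPL [ 588.3 -289.9   21.6] gap 1.6
lidPS [470.7 290.   22.8] gap 2.0
tin [ 597.3 -140.5   32.7] gap 1.9
knob [ 437.8 -165.9   27.7] gap 1.7
boxPL [0.61734361 0.30688414 0.04      ]
boxPL [0.61641604 0.3049469  0.045     ]
```

View pics/pl.png

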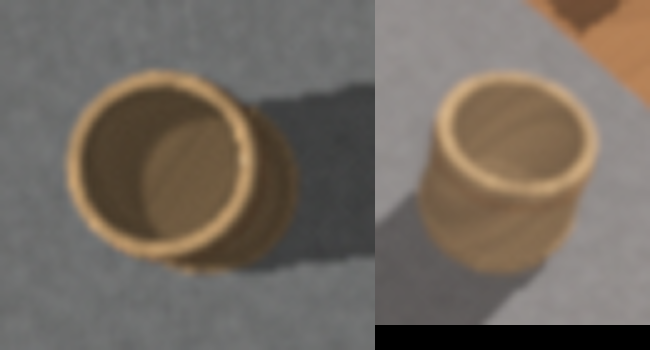

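```bash
python3 - <<'E'
from h import *
a,b=(116.8,152.4),(373.0,156.3)
print(onplane("top",a,.07),onplane("scene",b,.07),tri(a,b))
i=viewer.snapshot("top")[:,:,::-1];j=viewer.snapshot("scene")[:,:,::-1]
r=lambda im,c,h:cv2.resize(im[c[1]-h:c[1]+h,c[0]-h:c[0]+h],(264,264),interpolation=cv2.INTER_CUBIC)
o=np.vstack([np.hstack([r(i,c,22) for c in((196,223),(201,152),(255,143))]),np.hstack([r(j,c,22) for c in((282,156),(320,200),(286,232))])])
cv2.imwrite("pics/rims.png",o)
E
```

```text
[0.6153924  0.30315622 0.07      ] [0.61523342 0.30538244 0.07      ] (array([0.61561632, 0.3035523 , 0.07111811]), np.float64(0.001734086630949862))
```

View pics/rims.png

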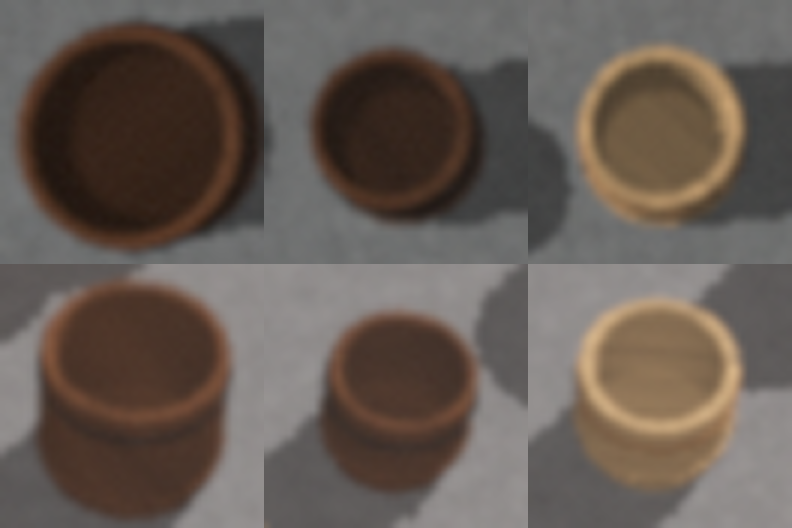

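```bash
python3 - <<'E'
from h import *
for n,a,b,z in(("DL",(195.4,223.25),(282.25,148.4),.07),("DS",(200.2,151.1),(320.7,195.6),.05),("PS",(254.75,141.8),(285.7,226.75),.05)):
    print(n,np.round(1000*onplane("top",a,z),1),np.round(1000*onplane("scene",b,z),1),np.round(1000*tri(a,b)[0],1))
E
```

```text
DL [464.7 135.   70. ] [464.7 138.   70. ] [465.3 135.8  71.7]
DS [621.5 129.6  50. ] [621.2 133.1  50. ] [621.8 130.4  52.3]
PS [641.6  10.3  50. ] [641.4  13.5  50. ] [641.8  11.4  52.2]
```

Emit:
carry_out:
  grip: 0.1
  rows:
    - [0.053,0.037,0.016,0,0,-0.067]
    - [0.105,0.074,0.032,0,0,-0.134]
    - [0.158,0.111,0.048,0,0,-0.201]
    - [0.211,0.148,0.065,0,0,-0.268]
    - [0.263,0.184,0.081,0,0,-0.335]
    - [0.316,0.221,0.097,0,0,-0.402]
    - [0.316,0.221,0.097,0,0,-0.402]
    - [0.316,0.221,0.097,0,0,-0.402]

```text
clock: 1.6
tool_pos: [0.469, 0.2926, 0.1293]
orientation: [180.0, 0.0, -0.2]
force: [-1.0, 1.4, 0.9]
opening: 0.0481
gripper_force: 0.0
```

Emit:
carry_out:
  rows:
    - [0,0,0.035,0,0,0]
    - [0,0,0.07,0,0,0]
    - [0,0,0.088,0,0,0]
    - [0,0,0.098,0,0,0]
    - [0,0,0.098,0,0,0]

```text
clock: 2.22
tool_pos: [0.4682, 0.2948, 0.0315]
orientation: [180.0, 0.0, 0.1]
force: [0.8, 1.0, 0.2]
opening: 0.0481
gripper_force: 0.0
```

```bash
python3 - <<'E'
from h import *
print({k:v for k,v in telemetry.get_obs().items() if k in("joint_pos","tool_pos","force","opening")})
i=viewer.snapshot("scene")[:,:,::-1];cv2.imwrite("pics/a1.png",cv2.resize(i[80:200,250:410],None,fx=5,fy=5))
E
```

```text
{'joint_pos': array([ 5.24841244e+01,  2.10416840e+01, -2.81335955e+01,  8.57407523e-03,
       -4.08518573e+01,  3.75669783e+01]), 'tool_pos': array([0.46817626, 0.29477627, 0.03145062]), 'force': array([0.80790775, 1.04349897, 0.2132088 ]), 'opening': 0.04807415307109465}
```

View pics/a1.png

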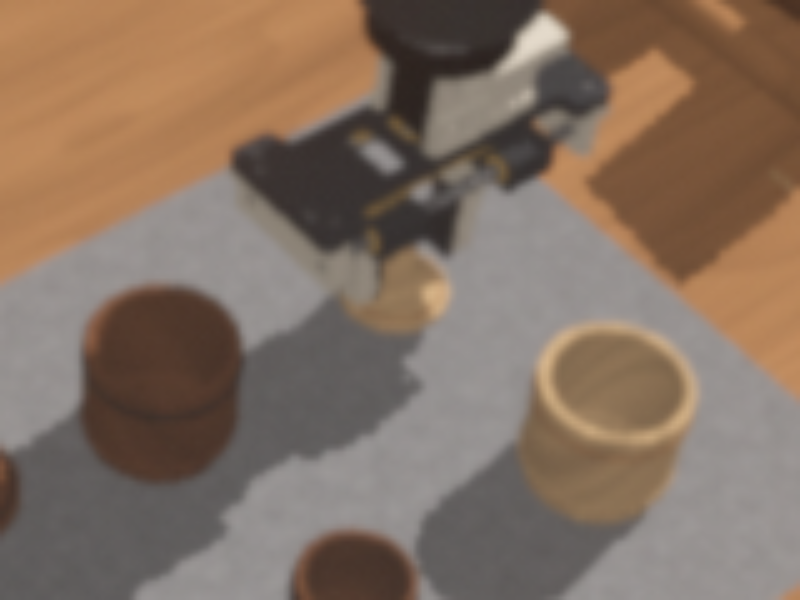

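Emit:
carry_out:
  grip: -1
  rows:
    - [0,0,0,0,0,0]
    - [0,0,0,0,0,0]
    - [0,0,0,0,0,0]
    - [0,0,0,0,0,0]
    - [0,0,0,0,0,0]

```text
clock: 2.9
tool_pos: [0.4685, 0.2943, 0.0317]
orientation: [-180.0, -0.0, 0.0]
force: [-0.2, 0.0, 1.7]
opening: 0.0189
gripper_force: 30.0
```

Emit:
carry_out:
  grip: -0.2
  rows:
    - [0,0,0,0,0,0]
    - [0,0,0,0,0,0]
    - [0,0,0,0,0,0.18]
    - [0,0,0,0,0,0.36]
    - [0,0,0,0,0,0.54]
    - [0,0,0,0,0,0.72]
    - [0,0,0,0,0,0.9]
    - [0,0,0,0,0,1.08]

```text
clock: 3.9
tool_pos: [0.4683, 0.2942, 0.0315]
orientation: [180.0, -0.0, -62.2]
force: [0.1, -0.0, -0.4]
opening: 0.035
gripper_force: 0.0
```

Emit:
carry_out:
  rows:
    - [0,0,0,0,0,0.18]
    - [0,0,0,0,0,0.36]
    - [0,0,0,0,0,0.49]
    - [0,0,0,0,0,0.49]

```text
clock: 4.4
tool_pos: [0.4683, 0.2942, 0.0315]
orientation: [180.0, -0.0, -89.9]
force: [0.3, -0.5, -0.1]
opening: 0.035
gripper_force: 0.0
```

Emit:
carry_out:
  grip: -1
  rows:
    - [0,0,0,0,0,0]
    - [0,0,0,0,0,0]
    - [0,0,0,0,0,0]
    - [0,0,0,0,0,0]
    - [0,0,0,0,0,0]

```text
clock: 5.03
tool_pos: [0.4684, 0.2942, 0.0316]
orientation: [180.0, -0.0, -89.9]
force: [-0.5, 0.1, -1.3]
opening: 0.0189
gripper_force: 30.0
```

Emit:
carry_out:
  rows:
    - [0,0,-0.02,0,0,0]
    - [0,0,-0.06,0,0,0]
    - [0,0,-0.1,0,0,0]
    - [0.047,-0.029,-0.1,0,0,0]
    - [0.094,-0.058,-0.1,0,0,0]
    - [0.141,-0.087,-0.1,0,0,0]
    - [0.188,-0.115,-0.1,0,0,0]
    - [0.235,-0.144,-0.1,0,0,0]

```text
clock: 6.02
tool_pos: [0.6133, 0.0578, 0.1316]
orientation: [-180.0, 0.0, -89.9]
force: [0.9, 1.2, 0.1]
opening: 0.0189
gripper_force: 30.0
```

Emit:
carry_out:
  rows:
    - [0.03,-0.019,0,0,0,0]
    - [0.047,-0.029,0,0,0,0]
    - [0.047,-0.029,0,0,0,0]
    - [0.047,-0.029,0,0,0,0]

```text
clock: 6.52
tool_pos: [0.6412, 0.0131, 0.1315]
orientation: [180.0, 0.0, -89.9]
force: [0.0, 0.3, -0.6]
opening: 0.0186
gripper_force: 30.0
```

```bash
python3 - <<'E'
from h import *
print(telemetry.get_obs()["tool_pos"])
a=viewer.snapshot("scene")[170:270,225:345,::-1];b=viewer.snapshot("top")[95:195,195:315,::-1]
cv2.imwrite("pics/a2.png",cv2.resize(np.hstack([a,b]),(800,333),interpolation=cv2.INTER_CUBIC))
E
```

```text
[0.64119881 0.01308778 0.13147261]
```

View pics/a2.png

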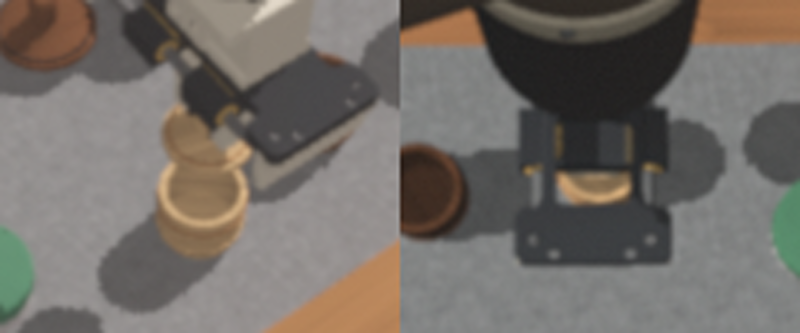

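Emit:
carry_out:
  rows:
    - [0,0,0.02,0,0,0]
    - [0,0,0.04,0,0,0]
    - [0,0,0.05,0,0,0]
    - [0,0,0.054,0,0,0]
    - [0,0,0.057,0,0,0]
    - [0,0,0.057,0,0,0]

```text
clock: 7.38
tool_pos: [0.6419, 0.0125, 0.0749]
orientation: [-180.0, 0.0, -89.9]
force: [-1.3, -0.4, -0.4]
opening: 0.019
gripper_force: 30.0
```

Emit:
carry_out:
  rows:
    - [0,0,0.002,0,0,0]
    - [0,0,0.004,0,0,0]
    - [0,0,0.0055,0,0,0]
    - [0,0,0.0055,0,0,0]

```text
clock: 7.88
tool_pos: [0.6416, 0.0123, 0.0689]
orientation: [180.0, -0.0, -89.9]
force: [0.3, 0.5, -0.2]
opening: 0.0188
gripper_force: 30.0
```

Emit:
carry_out:
  rows:
    - [0,0,0.001,0,0,0]
    - [0,0,0.0015,0,0,0]
    - [0,0,0.0015,0,0,0]
    - [0,0,0.0015,0,0,0]

```text
clock: 8.38
tool_pos: [0.6417, 0.0124, 0.0676]
orientation: [180.0, 0.0, -89.9]
force: [-0.2, 0.2, 1.1]
opening: 0.0192
gripper_force: 30.0
```

Emit:
carry_out:
  rows:
    - [0,0,0.0005,0,0,0]
    - [0,0,0.001,0,0,0]
    - [0,0,0.001,0,0,0]
    - [0,0,0.001,0,0,0]

```text
clock: 8.88
tool_pos: [0.6419, 0.0124, 0.0675]
orientation: [-180.0, -0.0, -89.9]
force: [-3.2, 1.1, 6.7]
opening: 0.019
gripper_force: 30.0
```

Emit:
carry_out:
  grip: -0.2
  rows:
    - [0,0,0,0,0,0]
    - [0,0,0,0,0,0]
    - [0,0,0,0,0,0]
    - [0,0,-0.02,0,0,0]
    - [0,0,-0.05,0,0,0]
    - [0,0,-0.08,0,0,0]
    - [0,0.05,-0.08,0,0,0]
    - [0,0.1,-0.08,0,0,0]

```text
clock: 9.88
tool_pos: [0.5406, 0.0123, 0.1463]
orientation: [-180.0, 0.0, -90.0]
force: [0.9, 0.6, 0.9]
opening: 0.0353
gripper_force: 0.0
```

```bash
python3 - <<'E'
from h import *
print(telemetry.get_obs()["tool_pos"])
a=viewer.snapshot("scene")[170:270,225:345,::-1];b=viewer.snapshot("top")[95:195,195:315,::-1]
cv2.imwrite("pics/a3.png",cv2.resize(np.hstack([a,b]),(800,333),interpolation=cv2.INTER_CUBIC))
E
```

```text
[0.54063313 0.01225259 0.14633847]
```

View pics/a3.png

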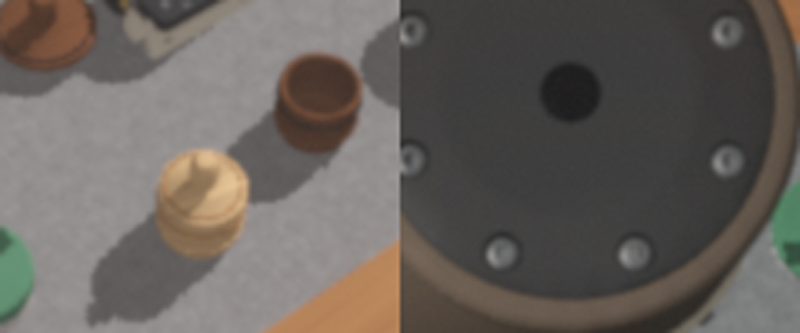

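Emit:
carry_out:
  grip: 0.1
  rows:
    - [-0.003,0.05,0.0,0,0,0]
    - [-0.0055,0.099,0.02,0,0,0]
    - [-0.0055,0.099,0.06,0,0,0]
    - [-0.0055,0.099,0.095,0,0,0]
    - [-0.0055,0.099,0.11,0,0,0]
    - [-0.0055,0.099,0.115,0,0,0]
    - [-0.0055,0.099,0.115,0,0,0]

```text
clock: 10.85
tool_pos: [0.4429, 0.0178, 0.0317]
orientation: [180.0, -0.0, -89.9]
force: [0.5, 0.4, 1.3]
opening: 0.0482
gripper_force: 0.0
```

Emit:
carry_out:
  grip: -1
  rows:
    - [0,0,0,0,0,0]
    - [0,0,0,0,0,0]
    - [0,0,0,0,0,0]
    - [0,0,0,0,0,0]
    - [0,0,0,0,0,0]

```text
clock: 11.48
tool_pos: [0.4427, 0.0177, 0.0319]
orientation: [-180.0, 0.0, -89.9]
force: [-2.0, 1.1, 5.0]
opening: 0.0204
gripper_force: 30.0
```

Emit:
carry_out:
  grip: -0.1
  rows:
    - [0,0,0,0,0,0]
    - [0,0,0,0,0,0]
    - [0,0,0,0,0,-0.18]
    - [0,0,0,0,0,-0.36]
    - [0,0,0,0,0,-0.54]
    - [0,0,0,0,0,-0.72]
    - [0,0,0,0,0,-0.9]
    - [0,0,0,0,0,-1.08]

```text
clock: 12.48
tool_pos: [0.4426, 0.0177, 0.0314]
orientation: [180.0, 0.0, -27.7]
force: [0.2, -0.2, 0.5]
opening: 0.0394
gripper_force: 0.0
```

Emit:
carry_out:
  rows:
    - [0,0,0,0,0,-0.18]
    - [0,0,0,0,0,-0.36]
    - [0,0,0,0,0,-0.49]
    - [0,0,0,0,0,-0.49]

```text
clock: 12.98
tool_pos: [0.4426, 0.0177, 0.0315]
orientation: [180.0, 0.0, -0.0]
force: [-0.3, -0.0, -0.8]
opening: 0.0391
gripper_force: 0.0
```

Emit:
carry_out:
  grip: -1
  rows:
    - [0,0,0,0,0,0]
    - [0,0,0,0,0,0]
    - [0,0,0,0,0,0]
    - [0,0,0,0,0,0]
    - [0,0,0,0,0,0]

```text
clock: 13.6
tool_pos: [0.4427, 0.0177, 0.0316]
orientation: [-180.0, -0.0, -0.0]
force: [-0.4, 0.6, -1.1]
opening: 0.0203
gripper_force: 30.0
```

Emit:
carry_out:
  rows:
    - [0,0,-0.02,0,0,0]
    - [0,0,-0.06,0,0,0]
    - [0,0,-0.1,0,0,0]
    - [0.007,-0.04,-0.11,0,0,0]
    - [0.015,-0.08,-0.11,0,0,0]
    - [0.0223,-0.119,-0.11,0,0,0]
    - [0.0223,-0.119,-0.11,0,0,0]
    - [0.0223,-0.119,-0.11,0,0,0]

```text
clock: 14.6
tool_pos: [0.4644, 0.1365, 0.1412]
orientation: [180.0, 0.1, 0.0]
force: [0.2, -0.3, -1.1]
opening: 0.021
gripper_force: 30.0
```

Emit:
carry_out:
  rows:
    - [0,0,0.015,0,0,0]
    - [0,0,0.03,0,0,0]
    - [0,0,0.038,0,0,0]
    - [0,0,0.044,0,0,0]
    - [0,0,0.047,0,0,0]
    - [0,0,0.047,0,0,0]

```text
clock: 15.35
tool_pos: [0.465, 0.1367, 0.0945]
orientation: [180.0, 0.0, 0.0]
force: [0.5, -0.4, -0.4]
opening: 0.0204
gripper_force: 30.0
```

Emit:
carry_out:
  rows:
    - [0,0,0.003,0,0,0]
    - [0,0,0.005,0,0,0]
    - [0,0,0.0065,0,0,0]
    - [0,0,0.007,0,0,0]
    - [0,0,0.007,0,0,0]

```text
clock: 15.98
tool_pos: [0.4649, 0.1367, 0.0876]
orientation: [-180.0, -0.0, 0.0]
force: [-0.9, 0.8, -0.4]
opening: 0.0208
gripper_force: 30.0
```

Emit:
carry_out:
  rows:
    - [0,0,0.0005,0,0,0]
    - [0,0,0.001,0,0,0]
    - [0,0,0.001,0,0,0]

```text
clock: 16.35
tool_pos: [0.4652, 0.1368, 0.0875]
orientation: [-180.0, -0.0, 0.0]
force: [-3.2, -0.5, 10.1]
opening: 0.0208
gripper_force: 30.0
```

Emit:
carry_out:
  grip: -0.1
  rows:
    - [0,0,0,0,0,0]
    - [0,0,0,0,0,0]
    - [0,0,0,0,0,0]
    - [0,0,-0.02,0,0,0]
    - [0,0,-0.05,0,0,0]
    - [0,0,-0.06,0,0,0]
    - [0.014,0.047,-0.06,0,0,0]
    - [0.028,0.095,-0.06,0,0,0]

```text
clock: 17.35
tool_pos: [0.493, 0.0412, 0.1464]
orientation: [-180.0, -0.0, 0.1]
force: [0.7, 0.2, -1.2]
opening: 0.0397
gripper_force: 0.0
```

Emit:
carry_out:
  grip: 0.1
  rows:
    - [0.0135,0.047,0,0,0,0]
    - [0.027,0.095,0,0,0,0]
    - [0.041,0.142,0,0,0,0]
    - [0.054,0.19,0,0,0,0]
    - [0.068,0.237,0,0,0,0]
    - [0.081,0.285,0,0,0,0]
    - [0.0948,0.332,0,0,0,0]
    - [0.0948,0.332,0,0,0,0]

```text
clock: 18.35
tool_pos: [0.5876, -0.2932, 0.1447]
orientation: [-180.0, 0.1, -0.2]
force: [-0.8, 1.3, -1.1]
opening: 0.0483
gripper_force: 0.0
```

Emit:
carry_out:
  rows:
    - [0,0,0.04,0,0,0]
    - [0,0,0.08,0,0,0]
    - [0,0,0.105,0,0,0]
    - [0,0,0.115,0,0,0]
    - [0,0,0.115,0,0,0]

```text
clock: 18.98
tool_pos: [0.5876, -0.2899, 0.0311]
orientation: [-180.0, 0.1, 0.0]
force: [-0.1, 0.4, -0.5]
opening: 0.0483
gripper_force: 0.0
```

Emit:
carry_out:
  grip: -1
  rows:
    - [0,0,0,0,0,0]
    - [0,0,0,0,0,0]
    - [0,0,0,0,0,0]
    - [0,0,0,0,0,0]
    - [0,0,0,0,0,0]

```text
clock: 19.6
tool_pos: [0.5881, -0.2904, 0.0322]
orientation: [180.0, -0.0, 0.0]
force: [-0.4, 0.7, 5.2]
opening: 0.0208
gripper_force: 30.0
```

Emit:
carry_out:
  grip: -0.1
  rows:
    - [0,0,0,0,0,0]
    - [0,0,0,0,0,0]
    - [0,0,0,0,0,0.18]
    - [0,0,0,0,0,0.36]
    - [0,0,0,0,0,0.54]
    - [0,0,0,0,0,0.72]
    - [0,0,0,0,0,0.9]
    - [0,0,0,0,0,1.08]

```text
clock: 20.6
tool_pos: [0.5876, -0.2902, 0.0311]
orientation: [180.0, 0.0, -62.2]
force: [-0.7, 0.9, 0.0]
opening: 0.0395
gripper_force: 0.0
```

Emit:
carry_out:
  rows:
    - [0,0,0,0,0,0.18]
    - [0,0,0,0,0,0.36]
    - [0,0,0,0,0,0.49]
    - [0,0,0,0,0,0.49]

```text
clock: 21.1
tool_pos: [0.5876, -0.2902, 0.0312]
orientation: [180.0, 0.0, -89.9]
force: [0.5, -0.8, 0.2]
opening: 0.0397
gripper_force: 0.0
```

Emit:
carry_out:
  grip: -1
  rows:
    - [0,0,0,0,0,0]
    - [0,0,0,0,0,0]
    - [0,0,0,0,0,0]
    - [0,0,0,0,0,0]
    - [0,0,0,0,0,0]

```text
clock: 21.72
tool_pos: [0.5878, -0.2902, 0.0315]
orientation: [180.0, 0.0, -89.9]
force: [1.0, -0.1, -0.2]
opening: 0.0209
gripper_force: 30.0
```

Emit:
carry_out:
  rows:
    - [0,0,-0.02,0,0,0]
    - [0,0,-0.06,0,0,0]
    - [0,0,-0.11,0,0,0]
    - [-0.03,-0.002,-0.125,0,0,0]
    - [-0.08,-0.004,-0.125,0,0,0]
    - [-0.13,-0.006,-0.125,0,0,0]
    - [-0.18,-0.008,-0.125,0,0,0]
    - [-0.23,-0.01,-0.125,0,0,0]

```text
clock: 22.72
tool_pos: [0.5975, -0.0587, 0.1567]
orientation: [-180.0, 0.0, -89.9]
force: [1.2, 0.4, -1.4]
opening: 0.0207
gripper_force: 30.0
```

Emit:
carry_out:
  rows:
    - [-0.05,-0.002,0,0,0,0]
    - [-0.1,-0.005,0,0,0,0]
    - [-0.15,-0.007,0,0,0,0]
    - [-0.2,-0.01,0,0,0,0]
    - [-0.25,-0.012,0,0,0,0]
    - [-0.3,-0.014,0,0,0,0]
    - [-0.34,-0.016,0,0,0,0]
    - [-0.3648,-0.0178,0,0,0,0]

```text
clock: 23.72
tool_pos: [0.6148, 0.3065, 0.1563]
orientation: [180.0, -0.0, -89.9]
force: [-0.2, -0.3, -1.4]
opening: 0.0209
gripper_force: 30.0
```

Emit:
carry_out:
  rows:
    - [0,0,0.01,0,0,0]
    - [0,0,0.03,0,0,0]
    - [0,0,0.045,0,0,0]
    - [0,0,0.053,0,0,0]
    - [0,0,0.059,0,0,0]
    - [0,0,0.062,0,0,0]
    - [0,0,0.062,0,0,0]

```text
clock: 24.6
tool_pos: [0.6151, 0.3046, 0.0947]
orientation: [-180.0, 0.0, -89.9]
force: [-0.5, 0.9, -0.7]
opening: 0.0206
gripper_force: 30.0
```

Emit:
carry_out:
  rows:
    - [0,0,0.003,0,0,0]
    - [0,0,0.005,0,0,0]
    - [0,0,0.0065,0,0,0]
    - [0,0,0.007,0,0,0]
    - [0,0,0.007,0,0,0]

```text
clock: 25.22
tool_pos: [0.6151, 0.3046, 0.0876]
orientation: [-180.0, 0.0, -89.9]
force: [-0.2, -0.1, -1.4]
opening: 0.0206
gripper_force: 30.0
```

Emit:
carry_out:
  rows:
    - [0,0,0.0005,0,0,0]
    - [0,0,0.001,0,0,0]
    - [0,0,0.001,0,0,0]

```text
clock: 25.6
tool_pos: [0.6152, 0.3046, 0.0874]
orientation: [-180.0, 0.0, -89.9]
force: [-2.8, -0.1, 5.4]
opening: 0.0206
gripper_force: 30.0
```

Emit:
carry_out:
  grip: -0.1
  rows:
    - [0,0,0,0,0,0]
    - [0,0,0,0,0,0]
    - [0,0,0,0,0,0]
    - [0,0,-0.02,0,0,0]
    - [0,0,-0.05,0,0,0]
    - [0,0,-0.07,0,0,0]
    - [0.05,0.013,-0.07,0,0,0]
    - [0.1,0.026,-0.07,0,0,0]

```text
clock: 26.6
tool_pos: [0.5887, 0.2038, 0.1564]
orientation: [-180.0, 0.0, -89.9]
force: [-0.4, -1.5, 0.2]
opening: 0.0397
gripper_force: 0.0
```

Emit:
carry_out:
  grip: 0.1
  rows:
    - [0.055,0.014,0,0,0,0]
    - [0.11,0.028,0,0,0,0]
    - [0.165,0.042,0,0,0,0]
    - [0.22,0.056,0,0,0,0]
    - [0.275,0.07,0,0,0,0]
    - [0.33,0.084,0,0,0,0]
    - [0.385,0.098,0,0,0,0]
    - [0.44,0.112,0,0,0,0]

```text
clock: 27.6
tool_pos: [0.4771, -0.2373, 0.1568]
orientation: [-180.0, -0.0, -89.9]
force: [1.2, -0.5, 0.8]
opening: 0.048
gripper_force: 0.0
```

Emit:
carry_out:
  rows:
    - [0.05,0.013,0,0,0,0]
    - [0.076,0.0203,0.01,0,0,0]
    - [0.076,0.0203,0.05,0,0,0]
    - [0.076,0.0203,0.09,0,0,0]
    - [0.076,0.0203,0.115,0,0,0]
    - [0.076,0.0203,0.125,0,0,0]
    - [0.076,0.0203,0.125,0,0,0]

```text
clock: 28.48
tool_pos: [0.4573, -0.3116, 0.0314]
orientation: [180.0, 0.0, -89.9]
force: [0.5, 0.5, -0.3]
opening: 0.0481
gripper_force: 0.0
```

Emit:
carry_out:
  grip: -1
  rows:
    - [0,0,0,0,0,0]
    - [0,0,0,0,0,0]
    - [0,0,0,0,0,0]
    - [0,0,0,0,0,0]
    - [0,0,0,0,0,0]

```text
clock: 29.1
tool_pos: [0.4576, -0.3117, 0.0319]
orientation: [-180.0, -0.0, -89.9]
force: [-1.1, 0.3, 3.4]
opening: 0.0188
gripper_force: 30.0
```

Emit:
carry_out:
  grip: -0.1
  rows:
    - [0,0,0,0,0,0]
    - [0,0,0,0,0,0]
    - [0,0,0,0,0,-0.18]
    - [0,0,0,0,0,-0.36]
    - [0,0,0,0,0,-0.54]
    - [0,0,0,0,0,-0.72]
    - [0,0,0,0,0,-0.9]
    - [0,0,0,0,0,-1.08]

```text
clock: 30.1
tool_pos: [0.4572, -0.3115, 0.0313]
orientation: [180.0, 0.0, -27.7]
force: [0.2, 0.2, -0.4]
opening: 0.0396
gripper_force: 0.0
```

Emit:
carry_out:
  rows:
    - [0,0,0,0,0,-0.18]
    - [0,0,0,0,0,-0.36]
    - [0,0,0,0,0,-0.49]
    - [0,0,0,0,0,-0.49]

```text
clock: 30.6
tool_pos: [0.4573, -0.3115, 0.0314]
orientation: [-180.0, 0.0, -0.0]
force: [-0.5, 0.1, 0.5]
opening: 0.0396
gripper_force: 0.0
```

Emit:
carry_out:
  grip: -1
  rows:
    - [0,0,0,0,0,0]
    - [0,0,0,0,0,0]
    - [0,0,0,0,0,0]
    - [0,0,0,0,0,0]
    - [0,0,0,0,0,0]

```text
clock: 31.22
tool_pos: [0.4573, -0.3116, 0.0316]
orientation: [-180.0, -0.0, -0.0]
force: [0.6, 0.2, 0.1]
opening: 0.0191
gripper_force: 30.0
```

Emit:
carry_out:
  rows:
    - [0,0,-0.02,0,0,0]
    - [0,0,-0.06,0,0,0]
    - [0,0,-0.11,0,0,0]
    - [0.01,-0.027,-0.12,0,0,0]
    - [0.026,-0.07,-0.12,0,0,0]
    - [0.045,-0.12,-0.12,0,0,0]
    - [0.063,-0.17,-0.12,0,0,0]
    - [0.082,-0.22,-0.12,0,0,0]

```text
clock: 32.22
tool_pos: [0.5396, -0.0899, 0.1518]
orientation: [-180.0, -0.0, 0.0]
force: [-0.6, -0.3, 0.1]
opening: 0.0186
gripper_force: 30.0
```

Emit:
carry_out:
  rows:
    - [0.018,-0.05,0,0,0,0]
    - [0.037,-0.1,0,0,0,0]
    - [0.055,-0.15,0,0,0,0]
    - [0.074,-0.2,0,0,0,0]
    - [0.0824,-0.223,0,0,0,0]
    - [0.0824,-0.223,0,0,0,0]
    - [0.0824,-0.223,0,0,0,0]

```text
clock: 33.1
tool_pos: [0.6211, 0.1307, 0.1513]
orientation: [180.0, 0.0, -0.0]
force: [1.5, 0.8, -0.6]
opening: 0.0186
gripper_force: 30.0
```

Emit:
carry_out:
  rows:
    - [0,0,0.03,0,0,0]
    - [0,0,0.055,0,0,0]
    - [0,0,0.068,0,0,0]
    - [0,0,0.073,0,0,0]
    - [0,0,0.077,0,0,0]
    - [0,0,0.077,0,0,0]

```text
clock: 33.85
tool_pos: [0.6219, 0.1315, 0.075]
orientation: [-180.0, -0.0, 0.0]
force: [0.7, 0.4, 0.4]
opening: 0.0189
gripper_force: 30.0
```

Emit:
carry_out:
  rows:
    - [0,0,0.003,0,0,0]
    - [0,0,0.005,0,0,0]
    - [0,0,0.0065,0,0,0]
    - [0,0,0.007,0,0,0]
    - [0,0,0.007,0,0,0]

```text
clock: 34.48
tool_pos: [0.6217, 0.1315, 0.0677]
orientation: [-180.0, -0.0, 0.0]
force: [0.4, 0.2, 0.8]
opening: 0.0189
gripper_force: 30.0
```

Emit:
carry_out:
  rows:
    - [0,0,0.0005,0,0,0]
    - [0,0,0.001,0,0,0]
    - [0,0,0.001,0,0,0]

```text
clock: 34.85
tool_pos: [0.6222, 0.1317, 0.0674]
orientation: [-180.0, -0.1, 0.0]
force: [-1.6, 0.2, 6.2]
opening: 0.0185
gripper_force: 30.0
```

Seated; release, lift and move clear toward −y for a last look.

Emit:
carry_out:
  grip: -0.1
  rows:
    - [0,0,0,0,0,0]
    - [0,0,0,0,0,0]
    - [0,0,0,0,0,0]
    - [0,0,-0.02,0,0,0]
    - [0,0,-0.05,0,0,0]
    - [0,0,-0.1,0,0,0]
    - [0,0,-0.13,0,0,0]
    - [-0.02,0.05,-0.13,0,0,0]

```text
clock: 35.85
tool_pos: [0.6039, 0.0833, 0.1991]
orientation: [-179.9, -0.3, 0.2]
force: [-0.0, -1.7, -1.0]
opening: 0.0393
gripper_force: 0.0
```

Emit:
carry_out:
  rows:
    - [-0.02,0.05,0,0,0,0]
    - [-0.04,0.1,0,0,0,0]
    - [-0.06,0.15,0,0,0,0]
    - [-0.08,0.2,0,0,0,0]
    - [-0.1,0.25,0,0,0,0]
    - [-0.12,0.3,0,0,0,0]
    - [-0.14,0.35,0,0,0,0]
    - [-0.14,0.35,0,0,0,0]

```text
clock: 36.85
tool_pos: [0.4601, -0.2712, 0.1964]
orientation: [180.0, 0.0, -0.2]
force: [0.6, 0.8, 0.6]
opening: 0.039
gripper_force: 0.0
```

```bash
python3 - <<'E'
from h import *
a=viewer.snapshot("scene")[110:260,180:410,::-1];b=viewer.snapshot("top")[100:270,60:290,::-1]
cv2.imwrite("pics/f.png",cv2.resize(np.vstack([a,b]),None,fx=1.8,fy=1.8,interpolation=cv2.INTER_CUBIC))
E
```

```text
(no output)
```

View pics/f.png

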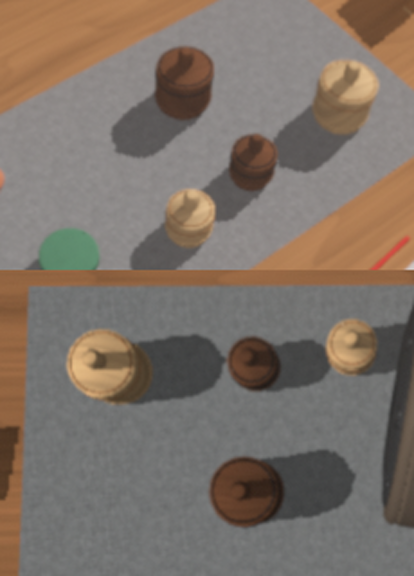

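All four boxes are lidded, with the lids level and matched by wood and size. In the scene crop they sit at about (185,80), (345,95), (252,160) and (190,215). The tin and the furniture knob have not moved.

```bash
python3 -c "
from plant import workorder
print(workorder.close_job())"
```

```text
the job is handed in; nothing more can be done
None
```

All four lids are seated level, knob up, on their matching boxes, and the job was handed in at about 37 s with the boxes standing and the tin and furniture knob untouched.

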